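Load a curing hood with board carriers and start it

ROBOT

A 6-joint arm with a two-finger parallel gripper is mounted at the origin on the work surface. World frame = base frame: x ahead of the robot, y to its left, z up, the work surface at z = 0. Lengths are in mm, angles in rad, forces in N, time in s.
With the tool pointing down it reaches from about 300 to 775 mm from the base axis. Payload 14.6 kg.
Tool frame: the origin (TCP) lies midway between the tips of the shut fingers; the grasp point (between the pads) lies 19 mm behind it (manip.grasp_offset is the distance from the TCP to the grasp point, in mm); z points along the fingers, y is the line along which they close (so a half turn about z gives the same grasp; the last joint's range is limited). The gripper opens to 94 mm and grips with 3 to 60 N. Pads are 16 mm wide; open, the fingers measure 119 mm over their backs; the gripper's body (75 mm by 177 mm) begins 78 mm behind the grasp point.
Start: joints at [-1.232, 0.3, 1.521, -0, 1.321, -0.067], TCP at [217.107, -505.325, 205.446] pointing down, gripper open.
Joint ranges: [-3.03, 3.03], [-0.79, 2.21], [0.23, 2.52], [-1.04, 4.18], [0, 3.07], [-2.55, 2.55]. Speed limits (rad/s): [2.22, 2.22, 2.57, 3.14, 3.14, 3.14].

INTERFACE

Orientations are given as [roll, pitch, yaw] about the fixed x, y, z axes, in that order (R = Rz(yaw) Ry(pitch) Rx(roll)).
In Python, from cell import manip, viewer gives the robot as it stands. The module is installed in compiled form; this text tells all that it offers.
- The arm moves only by the tool move_arm, never from a script. Its argument "moves" is a list of rows, each a list of 4 numbers: the shift along the tool's x, y, z in m, then the turn about the tool's z in rad. A call has 1 to 12 rows; each row is the pose to reach, as a shift and turn from the pose commanded when the call began, along the tool's axes at that moment; what a row does not reach only later rows make up. A row lasts 1/10 s, in which the tool goes at most 50 mm and 8.59 degrees, less where a joint would pass 70% of its speed; a pose out of reach is approached as far as the arm can. A call with a gripper value outside its range is refused whole. "jaw" is the finger opening in m, from 0 to 0.094, set as the call begins (left out, the last holds). The fingers move at their own pace and stop on an object; "squeeze" is the grip in N (left out, the last holds). Time passes only in rows, so rows that repeat a pose let the fingers close. It gives the time, the measured TCP pose, the force, the opening and the grip force at its end, in the units of the state.
- manip.read_state(): the state, without advancing time (a new reading comes with each control period).
- viewer.camera(name): name is "scene" or "top" or "wrist"; returns a dict with "frame" (384x512x3 uint8, blue, green, red), "z_map" (384x512 float32, mm along the optical axis (not along the pixel's ray), 0 where there is no reading), "fx", "fy", "cx", "cy" (pixels), "origin" and "orientation" of the camera in the world. Camera axes: x right, y down, z forward; pixel columns grow to the right and rows downward; lengths in mm; the calibration is good to about 2 mm. A picture is of the moment at which its call begins.
- manip.sign_off(): hands the job in; it is judged then, once.
The state is a dict: "clock": time; "joints": joint angles; "qd": joint speeds; "effort": joint torques, N m; "eef_pos": TCP position; "eef_rot": TCP orientation; "wrist_force": force on the tool from outside, world axes, zero at the start; "moment": the same for the moment, N m; "finger_gap": finger opening in mm; "finger_force": force on a finger pad.
Only numpy, scipy, OpenCV 4.12 (cv2) and the standard library are available. Lean on these libraries where they do the work, as an engineer would, in place of code of your own. Each camera call takes 0.05 s, during which the arm holds its last target. There are 200 camera calls.

TASK

Slide the hood's shutter fully open and bring every board carrier that lies on the bench in through the mouth, its stem riding in the roof slots, each fully home at the end of a bay of its own (any bay). When all are in, slide the shutter fully shut and only then start the cure by pressing the three keys fully down and letting them up, one at a time, from the smallest to the largest. Leave the other things on the bench where they are.

Things in the scene. Friction and masses are not known exactly. Their poses are not given: they have to be found in the camera images.
- hood: Fixed curing hood, 180 x 180 mm, grey walls 5 mm thick, white roof from z 50 to 56 mm, no floor. Origin: centre of its underside; x from its front (robot's side) to its back, y to the left, z up. Mouth in the middle of the front wall (x = -90 mm), 60 mm wide, 50 mm high. 20 mm wide slots in the roof: a lane along y = 0 from the open front edge to x = 50 mm, and cross slots.
- shutter (a joint): Opening of the hood's shutter, m: 0 shut (before the mouth), 0.075 fully open; it slides to the hood's +y, 1.5 N friction, stays where it is left, starts 0 to 0.02 open. Dark plate 56 mm wide, 6 mm thick, z 3 to 59 mm, its middle at hood x = -96 mm. Open enough for a carrier from 0.06 on.
- shutter_grip (a point): Grip point on the shutter's black upright handle (12 mm along the hood's x, 24 mm along its y, from z 59 to 106 mm), on its axis at z 95 mm; it moves with the shutter.
- key_small (a joint): Travel of the smallest key, m: 0 up, 0.006 fully down (5 N; it springs back when let go). Round white cap 18 mm across in a black collar 34 mm across and 12 mm high. A press counts from 0.0042.
- key_small_top (a point): Centre of the top of the smallest key, 43 mm over the bench (all three alike). The keys stand in a row, 50 mm apart, in an order that varies, on a fixed grey control box 165 x 64 mm, 25 mm high.
- key_medium (a joint): As key_small, for the middle-sized key: cap 26 mm across, collar 42 mm.
- key_medium_top (a point): Centre of the top of the middle-sized key.
- key_large (a joint): As key_small, for the largest key: cap 34 mm across, collar 50 mm.
- key_large_top (a point): Centre of the top of the largest key.
- bay0 (a point): front left bay: point on the bench at hood x -25, y 54 mm, where a carrier's origin stands when fully home (stem about 2 mm short of the slot's end). The bays are the four arms of two cross slots, 20 mm wide, centred on hood x = -25 and 40 mm, from y = -62 to 62 mm.
- bay1 (a point): front right bay: point on the bench at hood x -25, y -54 mm, where a carrier's origin stands when fully home (stem about 2 mm short of the slot's end). 
- bay2 (a point): rear left bay: point on the bench at hood x 40, y 54 mm, where a carrier's origin stands when fully home (stem about 2 mm short of the slot's end). 
- bay3 (a point): rear right bay: point on the bench at hood x 40, y -54 mm, where a carrier's origin stands when fully home (stem about 2 mm short of the slot's end). 
- carrier0: Board carrier (may be absent): aluminium base plate 40 (x) x 44 (y) x 8 mm with a small green circuit board on it and, in its middle, an upright square stem 12 x 12 mm, steel below and black from z 70 mm to its top at z 112 mm, faces square to the base. 160 g, nearly all in the base. Origin: centre of its underside; z up.
- carrier1: Board carrier (may be absent): aluminium base plate 40 (x) x 44 (y) x 8 mm with a small green circuit board on it and, in its middle, an upright square stem 12 x 12 mm, steel below and black from z 70 mm to its top at z 112 mm, faces square to the base. 160 g, nearly all in the base. Origin: centre of its underside; z up.
- carrier2: Board carrier (may be absent): aluminium base plate 40 (x) x 44 (y) x 8 mm with a small green circuit board on it and, in its middle, an upright square stem 12 x 12 mm, steel below and black from z 70 mm to its top at z 112 mm, faces square to the base. 160 g, nearly all in the base. Origin: centre of its underside; z up.
- carrier3: Board carrier (may be absent): aluminium base plate 40 (x) x 44 (y) x 8 mm with a small green circuit board on it and, in its middle, an upright square stem 12 x 12 mm, steel below and black from z 70 mm to its top at z 112 mm, faces square to the base. 160 g, nearly all in the base. Origin: centre of its underside; z up.
- phone_shell: Bystander: white plastic phone back, 62 x 118 x 8 mm, flat. Origin: centre of its underside as it lies.
- brass_cup: Bystander: small brass bowl, 64 mm across, 28 mm high. Origin: centre of its underside as it lies.
- flux_bottle: Bystander: small bottle, 32 mm across, 60 mm high. Origin: centre of its underside as it lies.
- screwdriver: Bystander: screwdriver lying flat, 150 mm long. Origin: centre of its underside, along its length.
- tape_roll: Bystander: white tape roll lying flat, 68 mm across, 14 mm high. Origin: centre of its underside as it lies.
- multimeter: Bystander: yellow multimeter lying flat, 75 x 140 x 40 mm. Origin: centre of its underside as it lies.
- phone_frame: Bystander: open rectangular phone frame, 62 x 120 x 7 mm, lying flat. Origin: centre of its underside as it lies.
Mind the look-alikes: they are no part of the job. Leave any purple look-alike of the carrier3 alone.

How it is judged:
By the outcome, as a careful person would: the job done as asked, in the order asked, and still so for the second after the job is handed in, with the robot touching nothing.
Of carrier0, carrier1, carrier2, carrier3 only 3 to 4 are there at a start; the rules pass over those that are not, and their reading is None.
At some moment in a run one of carrier0, carrier1, carrier2, carrier3 may be knocked a few centimetres aside while the robot is not near it.
Once in a run the grip may slacken for a moment while it holds something.
It also fails if it takes over 210 s, if anything falls off the work surface, if the arm or the gripper's body presses on something with over 40 N, if the wrist force passes 120 N, or if a joint passes its speed limit or range.

## Working session

There is one attempt and no reset: what is moved stays moved. The work goes in short steps, Python scripts to look and compute and a tool call to move; the robot and the scene stay as the last step left them, time stands still between calls to the robot, and variables do not carry over. Pictures are saved under pics/ and viewed, at most 14 in all, crops included, and the job is handed in when it is done.

Besides the shell and the picture viewer there is one more tool, called after ">>>" as name([rows], argument=value, ...), one row to a line, values as JSON. move_arm: Moves the arm, as the interface text tells. Its arguments: {"type":"object","properties":{"moves":{"type":"array"},"jaw":{"type":"number"},"squeeze":{"type":"number"}},"required":["moves"]}

```bash
mkdir -p pics; cat > h.py <<'E'
import numpy as np, cv2
from cell import manip, viewer
from scipy.spatial.transform import Rotation as R
def cam(n,save=None):
    c=viewer.camera(n)
    if save: cv2.imwrite('pics/'+save,c['frame'])
    return c
def rot(c):
    o=np.array(c['orientation'],float)
    return o if o.shape==(3,3) else (R.from_euler('xyz',o).as_matrix() if o.size==3 else R.from_quat(o).as_matrix())
def w(c,u,v,z=None):
    """world point of pixel; by depth map or, if z given, on plane z"""
    d=np.array([(u-c['cx'])/c['fx'],(v-c['cy'])/c['fy'],1.])
    o=np.array(c['origin'],float); r=rot(c)@d
    k=(z-o[2])/r[2] if z is not None else c['z_map'][int(round(v)),int(round(u))]
    return o+k*r
def cloud(c):
    v,u=np.mgrid[:384,:512]
    d=np.stack([(u-c['cx'])/c['fx'],(v-c['cy'])/c['fy'],np.ones(u.shape)],-1)*c['z_map'][...,None]
    return d@rot(c).T+np.array(c['origin'])
E
python3 - <<'E'
from h import *
import pickle
for n in('top','scene'):
    c=cam(n,n+'0.png'); pickle.dump(c,open(n+'.pkl','wb'))
    print(n,c['fx'],c['cx'],c['cy'],c['origin'],c['orientation'])
    cv2.imwrite('pics/'+n+'0b.png',cv2.resize(c['frame'],(800,600),interpolation=cv2.INTER_CUBIC))
print(manip.read_state())
E
```

```text
top 392.726348362518 259.8185204852838 191.63163151580036 [ 434.26870182    2.98582734 1190.74313142] [-3.07811465  0.01272893 -1.59417702]
scene 462.7540525814435 247.31603021745445 187.1658264137007 [1076.56407655  738.78639433 1103.02575757] [-2.41866284e+00 -2.07630382e-03  2.46514703e+00]
{'clock': 0.1, 'joints': array([-1.23157381e+00,  3.00404040e-01,  1.52150696e+00, -2.83078896e-05,
        1.32070078e+00, -6.66139421e-02]), 'qd': array([-0.00067521, -0.00080031, -0.00072494,  0.00106202, -0.00048684,
        0.00043005]), 'effort': array([ 2.26321165e-03, -5.32634282e+01, -3.53280008e+01,  7.09765172e-02,
        2.35175702e-02, -8.00884709e-05]), 'eef_pos': array([ 217.03925669, -505.11309173,  204.95446883]), 'eef_rot': array([-3.14057396e+00, -4.04787480e-05,  4.05843453e-01]), 'wrist_force': array([ 0.71441217,  0.50121103, -0.17891973]), 'moment': array([-0.03424135, -0.0373909 , -0.02685846]), 'finger_force': 0.0, 'finger_gap': 93.9201846797051}
```

View pics/top0b.png

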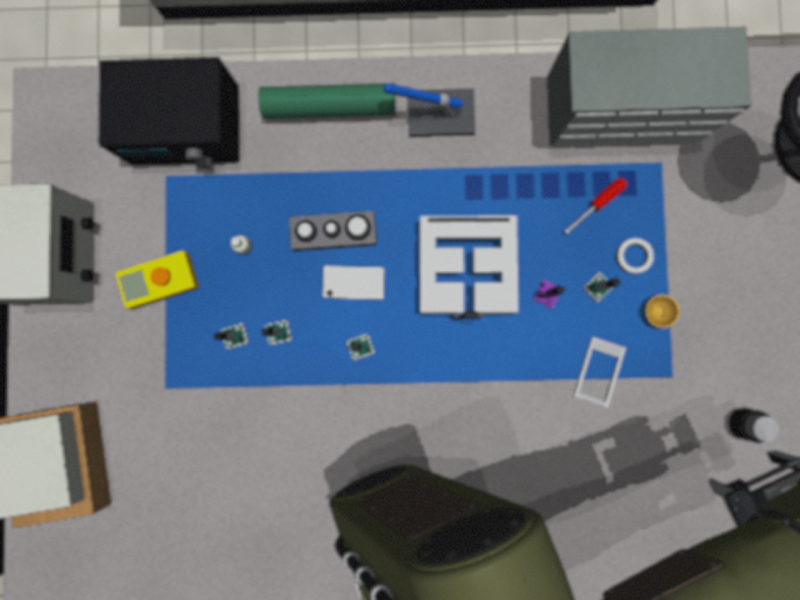

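View pics/scene0b.png

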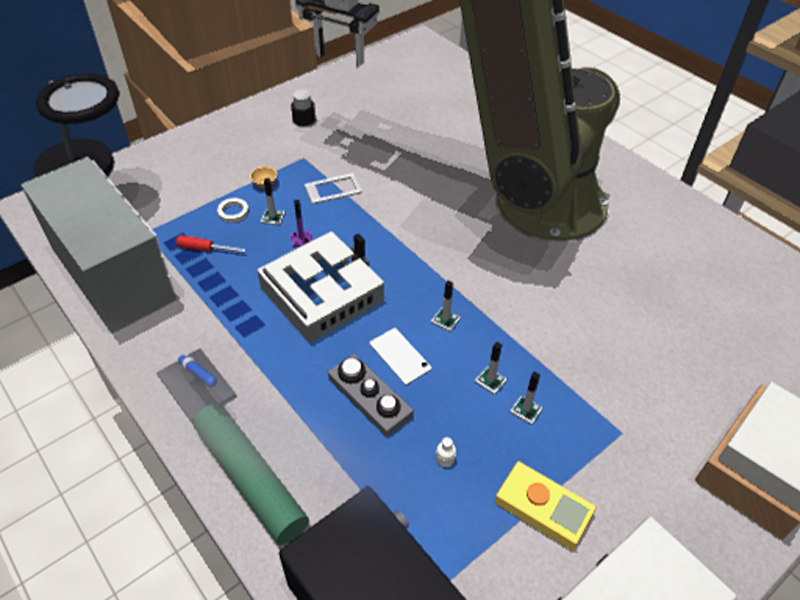

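Four green carriers in the top view (800 px scale): (235,335), (278,332), (360,347) and (598,287). The stem at (547,292) is the purple look-alike, which I'll leave alone. The hood is at (468,265) with its handle at (467,316). The keys, left to right, are at (305,230) medium, (331,229) small and (357,227) large.

```bash
cat > find.py <<'E'
from h import *
def top(c,verbose=True):
    P=cloud(c); z=P[...,2]; hsv=cv2.cvtColor(c['frame'],cv2.COLOR_BGR2HSV)
    reg=(P[...,0]>230)&(P[...,0]<800)&(abs(P[...,1])<520)
    roof=reg&(z>44)&(z<64)&(hsv[...,2]>150)&(hsv[...,1]<60)
    out={}
    n,l,s,ce=cv2.connectedComponentsWithStats(cv2.morphologyEx(roof.astype(np.uint8),cv2.MORPH_CLOSE,np.ones((9,9))))
    i=1+np.argmax(s[1:,4]); q=P[(l==i)&roof][:,:2]
    r=cv2.minAreaRect(q.astype(np.float32)); out['hood']=r
    st=reg&(z>85)&(z<125)
    n,l,s,ce=cv2.connectedComponentsWithStats(st.astype(np.uint8),connectivity=8)
    out['stems']=[(np.round(ce[k],1),s[k,4],np.round(P[l==k].mean(0),1),round(float(P[l==k][:,2].max()),1)) for k in range(1,n) if s[k,4]>2]
    return out
if __name__=='__main__':
    c=cam('top'); o=top(c)
    print('hood',o['hood'])
    for s in o['stems']: print(s)
E
python3 find.py; python3 - <<'E'
from h import *
import pickle
c=pickle.load(open('top.pkl','rb'))
f=1/1.5625
for n,p in dict(A=(235,335),B=(278,332),C=(360,347),D=(598,287)).items(): print(n,w(c,p[0]*f,p[1]*f,8).round(0))
for n,p in dict(med=(305,230),small=(331,229),large=(357,227)).items(): print(n,w(c,p[0]*f,p[1]*f).round(0),w(c,p[0]*f,p[1]*f,43).round(0))
def crop(a,x0,y0,x1,y1,k): return cv2.resize(a[y0:y1,x0:x1],None,fx=k,fy=k,interpolation=cv2.INTER_CUBIC)
cv2.imwrite('pics/crop1.png',crop(c['frame'],130,125,400,250,2.95))
E
```

```text
hood ((572.043212890625, -101.6135482788086), (178.29193115234375, 179.24441528320312), 88.57818603515625)
(array([112.2,  94.6]), np.int32(423), array([788. , 425.5, 106.7]), 124.9)
(array([392.1, 180.5]), np.int32(35), array([ 525.7, -351.4,  104. ]), 116.3)
(array([357.2, 185.1]), np.int32(32), array([ 515.2, -254.4,  105.2]), 113.8)
(array([300. , 200.9]), np.int32(43), array([475.4, -95.6, 100.8]), 109.2)
(array([169.7, 211.9]), np.int32(31), array([453.5, 265.8, 105.6]), 113.1)
(array([139.5, 214.4]), np.int32(35), array([448.4, 350.2, 104.5]), 113.3)
(array([226.7, 222. ]), np.int32(22), array([422. , 108. , 109.9]), 117.1)
A [449. 348.   8.]
B [453. 265.   8.]
C [420. 107.   8.]
D [ 525. -354.    8.]
med [643. 203.  47.] [644. 204.  43.]
small [644. 154.  44.] [644. 155.  43.]
large [646. 105.  47.] [647. 105.  43.]
```

View pics/crop1.png

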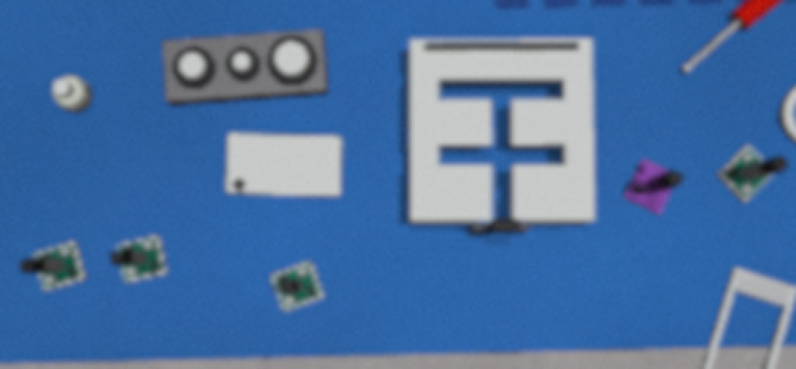

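The crop confirms it: the hood is nearly aligned with the image and the handle is at crop (497,227). The purple stem at crop (655,182) is the decoy, and the green boards are at (60,265), (140,258), (298,287) and (748,173). Next I move in for a wrist view.

>>> move_arm([
  [0.365,-0.284,0,0.43],
  [0.365,-0.284,0,0.43],
  [0.365,-0.284,0,0.43],
  [0.365,-0.284,0,0.43],
  [0.365,-0.284,0,0.43],
  [0.365,-0.284,0,0.43],
  [0.365,-0.284,0,0.43],
  [0.365,-0.284,0,0.43],
  [0.365,-0.284,0,0.43],
  [0.365,-0.284,0,0.43],
  [0.365,-0.284,0,0.43],
  [0.365,-0.284,0,0.43],
])

```text
clock: 1.35
eef_pos: [440.1, -100.5, 205.3]
eef_rot: [3.142, 0.0, -0.024]
wrist_force: [-0.3, -0.4, 0.1]
finger_gap: 94.0
finger_force: 0.0
```

```bash
python3 - <<'E'
from h import *
import pickle
s=manip.read_state();print(s['clock'],s['eef_pos'],s['eef_rot'],s['wrist_force'])
c=cam('wrist','w1.png');pickle.dump(c,open('w1.pkl','wb'));print(c['fx'],c['cx'],c['cy'],c['origin'],c['orientation'])
E
```

```text
1.35 [ 440.12339468 -100.50421368  205.25484245] [ 3.14155330e+00  4.96763100e-04 -2.35459017e-02] [-0.2570468  -0.38989717  0.07372808]
336.94525005207254 259.13193665963485 192.25824016571516 [ 508.27297909 -102.4548769   384.59825969] [ 2.90146490e+00 -2.69722339e-04 -1.59479553e+00]
```

View pics/w1.png

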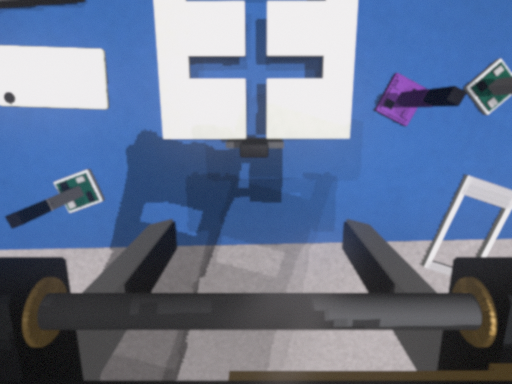

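The wrist view shows the hood roof's front edge from (163,138) to (350,138), the lane slot at columns 246–267 and the handle top near (254,148). The purple decoy is at (400,98), carrier C at (77,190) and carrier D at (490,88).

```bash
cat > hood.py <<'E'
from h import *
def white(c,zc=56):
    P=cloud(c);h=cv2.cvtColor(c['frame'],cv2.COLOR_BGR2HSV)
    m=((h[...,2]>170)&(h[...,1]<50)&(abs(P[...,2]-zc)<12)).astype(np.uint8)
    n,l,s,ce=cv2.connectedComponentsWithStats(m);m[:]=0
    for k in range(1,n):
        if s[k,4]>1500:m[l==k]=1
    return m,P
E
python3 - <<'E'
from hood import *
import pickle
c=pickle.load(open('w1.pkl','rb'))
m,P=white(c);print('roof z',np.median(P[m>0][:,2]))
# edges sub-pixel by scan
g=cv2.cvtColor(c['frame'],cv2.COLOR_BGR2GRAY).astype(float)
def scan(rows,lo,hi,fall):
    o=[]
    for r in rows:
        a=g[r,lo:hi];th=(a.max()+a.min())/2
        k=np.where((a[:-1]>th)!=(a[1:]>th))[0]
        if len(k)==0: continue
        k=k[0] if fall else k[-1]
        o.append((lo+k+(th-a[k])/(a[k+1]-a[k]),r))
    return np.array(o)
R1=list(range(85,132,4))
for nm,lo,hi,f in(('L',145,185,0),('sl',235,256,1),('sr',258,275,0),('R',335,370,1)):
    e=scan(R1,lo,hi,f); q=np.array([w(c,u,v,56) for u,v in e])
    p=np.polyfit(q[:,0],q[:,1],1);print(nm,'y@x520',np.polyval(p,520),'yaw',np.degrees(np.arctan(p[0])),'px',e[0],e[-1])
o=[]
for u in list(range(170,240,6))+list(range(275,345,6)):
    a=g[120:160,u];th=(a.max()+a.min())/2;k=np.where((a[:-1]>th)&(a[1:]<=th))[0][0]
    o.append(w(c,u,120+k+(a[k]-th)/(a[k]-a[k+1]),56))
o=np.array(o);p=np.polyfit(o[:,1],o[:,0],1);print('front x@-100',np.polyval(p,-100),'yaw',-np.degrees(np.arctan(p[0])))
for r in ((56,78),):
  o=[]
  for v0,v1,f in((48,65,1),(68,88,0)):
    for u in list(range(200,240,5))+list(range(275,318,5)):
      a=g[v0:v1,u];th=(a.max()+a.min())/2;k=np.where((a[:-1]>th)!=(a[1:]>th))[0][0]
      o.append(w(c,u,v0+k+(th-a[k])/(a[k+1]-a[k]),56))
  o=np.array(o);print('cross slot mid',o.mean(0))
print('handle',P[140:156,244:266,2].max(),w(c,254,148,106))
z=P[135:160,235:275,2];mm=(z>95)&(z<115);print(mm.sum(),P[135:160,235:275][mm].mean(0))
E
```

```text
roof z 56.18374894618199
L y@x520 -9.171336405927306 yaw -1.3566301271259613 px [158.58888889  85.        ] [161.46938776 129.        ]
sl y@x520 -90.02140495082759 yaw -1.4276905703521405 px [245.41  85.  ] [245.79 129.  ]
sr y@x520 -109.21202402002052 yaw -1.3617921699373843 px [265.94  85.  ] [265.73636364 129.        ]
R y@x520 -190.1206788102556 yaw -1.3277662885349095 px [352.75510204  85.        ] [350.02380952 129.        ]
front x@-100 481.2763880662398 yaw -1.1390697566304202
cross slot mid [ 546.72252843 -102.91059204   56.        ]
handle 384.59825969281866 [477.74589529 -97.56358518 106.        ]
443 [476.25961576 -97.47070066 105.43386764]
```

>>> move_arm([
  [0.0354,-0.0038,0.02,0],
  [0.0354,-0.0038,0.06,0],
  [0.0354,-0.0038,0.1,0],
  [0.0354,-0.0038,0.12,0],
  [0.0354,-0.0038,0.129,0],
  [0.0354,-0.0038,0.129,0],
], jaw=0.06)

```text
clock: 2.0
eef_pos: [475.3, -98.1, 76.0]
eef_rot: [-3.141, 0.001, -0.026]
wrist_force: [0.4, 1.1, -0.5]
finger_gap: 60.0
finger_force: 0.0
```

>>> move_arm([
  [0,0,0,0],
  [0,0,0,0],
  [0,0,0,0],
  [0,0,0,0],
  [0,0,0,0],
  [0,0,0,0],
], jaw=0.01, squeeze=20)

```text
clock: 2.6
eef_pos: [476.0, -97.4, 76.8]
eef_rot: [3.142, -0.0, -0.024]
wrist_force: [-0.9, 1.3, 4.5]
finger_gap: 23.7
finger_force: 20.0
```

>>> move_arm([
  [0,-0.015,0,0],
  [0,-0.03,0,0],
  [0,-0.045,0,0],
  [0,-0.06,0,0],
  [0,-0.07,0,0],
  [0,-0.075,0,0],
  [0,-0.075,0,0],
  [0,-0.075,0,0],
])

```text
clock: 3.4
eef_pos: [477.6, -23.1, 76.7]
eef_rot: [3.14, 0.0, -0.024]
wrist_force: [-3.4, -7.3, 6.3]
finger_gap: 23.8
finger_force: 20.0
```

>>> move_arm([
  [0,0,0,0],
  [0,0,0,0],
  [0,0,-0.02,0],
  [0,0,-0.06,0],
  [0,0,-0.1,0],
  [-0.04,-0.06,-0.13,0],
  [-0.084,-0.128,-0.13,0],
  [-0.084,-0.128,-0.13,0],
  [-0.084,-0.128,-0.13,0],
  [-0.084,-0.128,-0.13,0],
], jaw=0.06)

```text
clock: 4.4
eef_pos: [396.5, 108.5, 206.7]
eef_rot: [-3.141, -0.001, -0.022]
wrist_force: [1.1, 0.3, 0.5]
finger_gap: 60.0
finger_force: 0.0
```

```bash
cat > car.py <<'E'
from h import *
import sys
def carriers(c):
    """carriers in a wrist view: stem top by z, base rect by height band 4..14; returns list"""
    P=cloud(c);z=P[...,2];h=cv2.cvtColor(c['frame'],cv2.COLOR_BGR2HSV)
    out=[];st=((z>104)&(z<120)).astype(np.uint8)
    st[235:]=0
    n,l,s,ce=cv2.connectedComponentsWithStats(st)
    for k in range(1,n):
        if s[k,4]<25: continue
        q=P[l==k]; zt=np.median(q[:,2]); q=q[abs(q[:,2]-zt)<3]
        r=cv2.minAreaRect(q[:,:2].astype(np.float32))
        ctr=np.array(r[0])
        b=(z>4)&(z<14)&(np.hypot(P[...,0]-ctr[0],P[...,1]-ctr[1])<38)
        if b.sum()<50: continue
        rb=cv2.minAreaRect(P[b][:,:2].astype(np.float32))
        out.append((ce[k].round(0),'top z%.1f'%zt,'ctr',ctr.round(1),'sz',np.round(r[1],1),'a%.1f'%r[2],'| base',np.round(rb[0],1),np.round(rb[1],1),'a%.1f'%rb[2],'basez%.1f'%np.median(z[b])))
    return out
if __name__=='__main__':
    c=cam('wrist',sys.argv[1] if len(sys.argv)>1 else None)
    for o in carriers(c): print(*o)
    s=manip.read_state();print(s['clock'].__round__(2),s['eef_pos'].round(1),s['eef_rot'].round(4))
E
python3 car.py w2.png
```

```text
[422.  90.] top z106.0 ctr [476.9 -23.3] sz [24.2 11.6] a88.8 | base [491.8  -6.9] [11.  39.8] a66.7 basez8.7
[ 62. 128.] top z111.8 ctr [453.5 266.8] sz [12.  13.1] a13.9 | base [453.6 266.9] [39.9 44.4] a11.3 basez9.6
[258. 163.] top z112.1 ctr [422.  108.2] sz [11.9 11.8] a18.8 | base [421.9 108.1] [40.  43.9] a18.6 basez9.5
4.45 [397.  107.6 206.5] [-3.1416e+00 -3.0000e-04 -2.3000e-02]
```

View pics/w2.png

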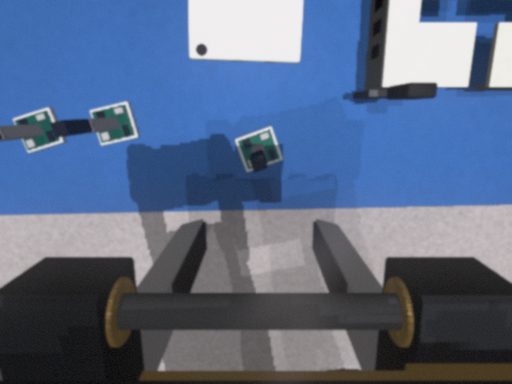

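Carrier C's stem top is at pixel (258,163), which gives (422.0,108.1) with yaw 18.6°. Base and stem fits agree, and the green board confirms it's a real carrier. Grasping it now.

>>> move_arm([
  [0.025,-0.001,0.02,-0.13],
  [0.025,-0.001,0.04,-0.26],
  [0.025,-0.001,0.06,-0.348],
  [0.025,-0.001,0.09,-0.348],
  [0.025,-0.001,0.12,-0.348],
  [0.025,-0.001,0.13,-0.348],
  [0.025,-0.001,0.13,-0.348],
  [0.025,-0.001,0.13,-0.348],
], jaw=0.05)

```text
clock: 5.25
eef_pos: [422.6, 107.6, 77.3]
eef_rot: [3.141, -0.001, 0.323]
wrist_force: [0.5, 0.3, 0.1]
finger_gap: 49.8
finger_force: 0.0
```

>>> move_arm([
  [0,0,0,0],
  [0,0,0,0],
  [0,0,0,0],
  [0,0,0,0],
  [0,0,0,0],
  [0,0,0,0],
  [0,0,-0.005,0],
  [0,0,-0.005,0],
], jaw=0, squeeze=30)

```text
clock: 6.05
eef_pos: [422.0, 108.1, 82.0]
eef_rot: [3.141, -0.001, 0.324]
wrist_force: [0.0, -0.7, -1.1]
finger_gap: 11.7
finger_force: 30.0
```

```bash
cat > go.py <<'E'
# usage: go.py [-h] x y z yaw : shift/turn in tool axes (m, rad) from now to the target; -h: x y hood coords, yaw rel. hood
from h import *
import sys
H=np.array([571.6,-100.7]);HY=-0.0236
def go(x,y,z,yaw,hood=False):
    if hood:
        c,s=np.cos(HY),np.sin(HY); x,y=H+np.array([c*x-s*y,s*x+c*y]); yaw+=HY
    s=manip.read_state(); r=R.from_euler('xyz',s['eef_rot']); d=r.inv().apply(np.array([x,y,z])-s['eef_pos'])
    t=-(yaw-s['eef_rot'][2]); t=(t+np.pi)%(2*np.pi)-np.pi
    print('at',s['eef_pos'].round(1),s['eef_rot'][2].round(4),'gap',round(s['finger_gap'],1),'->',(x,y),'shift',(d/1000).round(4),'turn',round(t,3))
if __name__=='__main__':
    a=sys.argv[1:];hd=a[0]=='-h'
    go(*map(float,a[hd:]),hood=hd)
E
python3 go.py -h -150 0 81 0
```

```text
at [422.  108.1  82. ] 0.3239 gap 11.7 -> (np.float64(421.6417700612583), np.float64(-97.16032859724909)) shift [-0.0657  0.1944  0.001 ] turn 0.347
```

>>> move_arm([
  [-0.007,0.019,0,0.06],
  [-0.02,0.055,0,0.13],
  [-0.032,0.092,0,0.2],
  [-0.045,0.13,0,0.27],
  [-0.057,0.167,0,0.347],
  [-0.0657,0.1944,0,0.347],
  [-0.0657,0.1944,0,0.347],
  [-0.0657,0.1944,0,0.347],
  [-0.0657,0.1944,0,0.347],
])

```text
clock: 6.95
eef_pos: [421.3, -96.5, 81.4]
eef_rot: [-3.141, 0.0, -0.022]
wrist_force: [-0.9, -0.2, -2.3]
finger_gap: 12.1
finger_force: 30.0
```

```bash
python3 go.py -h 40 0 81 0; python3 car.py w3.png
```

```text
at [421.3 -96.5  81.4] -0.0225 gap 12.1 -> (np.float64(611.5888613169978), np.float64(-101.64391237406691)) shift [0.1903 0.0009 0.0004] turn 0.001
[ 98. 141.] top z106.0 ctr [477.4 -24. ] sz [24.5 11.5] a88.7 | base [479.9 -36.2] [33.3  5.9] a78.3 basez7.9
7.0 [421.3 -96.4  81.4] [-3.1414e+00  2.0000e-04 -2.2000e-02]
```

View pics/w3.png

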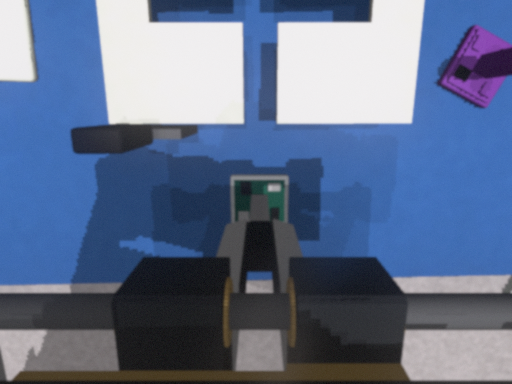

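The carrier hangs square and centred on the lane: stem at column 260, slot at columns 244–277. The mouth is open.

>>> move_arm([
  [0.015,0.001,0,0],
  [0.035,0.001,0,0],
  [0.055,0.001,0,0],
  [0.075,0.001,0,0],
  [0.095,0.001,0,0],
  [0.115,0.001,0,0],
  [0.135,0.001,0,0],
  [0.155,0.001,0,0],
  [0.175,0.001,0,0],
  [0.19,0.001,0,0],
  [0.19,0.001,0,0],
  [0.19,0.001,0,0],
])

```text
clock: 8.2
eef_pos: [610.8, -101.7, 81.0]
eef_rot: [-3.141, 0.001, -0.022]
wrist_force: [0.8, -0.4, -2.2]
finger_gap: 11.8
finger_force: 30.0
```

>>> move_arm([
  [0,-0.01,0,0],
  [0,-0.025,0,0],
  [0,-0.04,0,0],
  [0,-0.05,0,0],
  [0,-0.0545,0,0],
  [0,-0.0545,0,0],
  [0,-0.0545,0.003,0],
  [0,-0.0545,0.005,0],
  [0,-0.0545,0.005,0],
])

```text
clock: 9.1
eef_pos: [612.7, -48.6, 76.6]
eef_rot: [3.142, -0.001, -0.024]
wrist_force: [-0.1, 0.3, 1.0]
finger_gap: 11.9
finger_force: 30.0
```

```bash
python3 go.py -h 40 54.5 76 0; python3 - <<'E'
from h import *
c=cam('wrist','w4.png')
E
```

```text
at [612.7 -48.6  76.6] -0.0239 gap 11.9 -> (np.float64(612.874941926664), np.float64(-47.15908882965741)) shift [ 0.0001 -0.0015  0.0006] turn -0.0
```

View pics/w4.png

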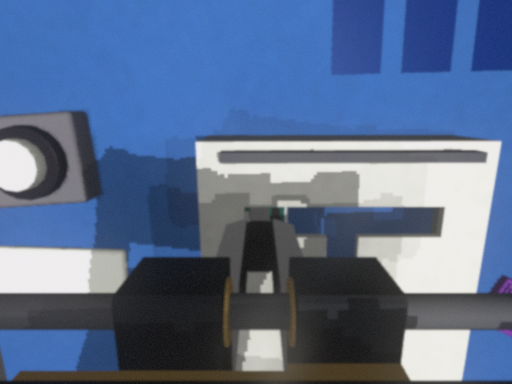

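The stem is in the rear left arm about 1.5 mm short of home (slot end at column 246). I'll nudge it, release, rise and go view B.

>>> move_arm([
  [0,-0.001,0,0],
  [0,-0.0017,0,0],
  [0,-0.0017,0,0],
  [0,-0.0017,0,0],
])

```text
clock: 9.55
eef_pos: [612.7, -46.5, 76.6]
eef_rot: [3.141, -0.0, -0.023]
wrist_force: [0.5, -0.9, 3.5]
finger_gap: 11.6
finger_force: 30.0
```

>>> move_arm([
  [0,0,0,0],
  [0,0,0,0],
  [0,0,-0.02,0],
  [0,0,-0.06,0],
  [0,0,-0.1,0],
  [-0.03,-0.04,-0.13,0],
  [-0.06,-0.08,-0.13,0],
  [-0.09,-0.13,-0.13,0],
  [-0.12,-0.18,-0.13,0],
  [-0.15,-0.22,-0.13,0],
  [-0.17,-0.26,-0.13,0],
  [-0.18,-0.29,-0.13,0],
], jaw=0.05)

```text
clock: 10.75
eef_pos: [437.7, 249.1, 206.6]
eef_rot: [-3.141, 0.0, -0.023]
wrist_force: [0.4, 0.1, 0.2]
finger_gap: 49.8
finger_force: 0.0
```

>>> move_arm([
  [-0.012,-0.019,0,0],
  [-0.012,-0.019,0,0],
  [-0.012,-0.019,0,0],
])

```text
clock: 11.05
eef_pos: [427.7, 266.8, 206.3]
eef_rot: [3.141, 0.0, -0.022]
wrist_force: [0.2, -0.2, 0.7]
finger_gap: 50.4
finger_force: 0.0
```

```bash
python3 find.py; python3 car.py w5.png
```

```text
hood ((571.9765014648438, -101.70243072509766), (178.67649841308594, 179.28521728515625), 88.47953033447266)
(array([111.7,  94.7]), np.int32(425), array([788.1, 427.3, 106. ]), 125.0)
(array([281.1, 152.4]), np.int32(27), array([611.5, -46.5, 105.6]), 113.8)
(array([392.2, 180.5]), np.int32(33), array([ 525.8, -351.7,  104. ]), 116.6)
(array([357.4, 185.3]), np.int32(31), array([ 514.7, -254.6,  105.7]), 115.2)
(array([274. , 200.9]), np.int32(43), array([477. , -23.5, 102.6]), 108.8)
[257. 163.] top z112.0 ctr [453.5 267.2] sz [12.1 11.8] a11.4 | base [453.5 267.2] [39.9 44. ] a11.4 basez9.5
[156. 172.] top z111.7 ctr [448.2 351.8] sz [12.1 12.2] a14.5 | base [448.2 351.6] [40.  43.9] a15.0 basez9.6
11.15 [428.3 266.1 206.3] [ 3.1414e+00  2.0000e-04 -2.4200e-02]
```

B at (453.5,267.2) yaw 11.4°; base and stem fits agree.

>>> move_arm([
  [0.025,-0.0017,0.02,-0.11],
  [0.025,-0.0017,0.05,-0.223],
  [0.025,-0.0017,0.08,-0.223],
  [0.025,-0.0017,0.11,-0.223],
  [0.025,-0.0017,0.13,-0.223],
  [0.025,-0.0017,0.13,-0.223],
  [0.025,-0.0017,0.13,-0.223],
])

```text
clock: 11.85
eef_pos: [453.5, 267.5, 77.0]
eef_rot: [-3.142, -0.0, 0.199]
wrist_force: [0.3, 0.4, 0.9]
finger_gap: 50.2
finger_force: 0.0
```

>>> move_arm([
  [0,0,0,0],
  [0,0,0,0],
  [0,0,0,0],
  [0,0,0,0],
  [0,0,0,0],
  [0,0,0,0],
  [0,0,-0.005,0],
  [0,0,-0.005,0],
], jaw=0)

```text
clock: 12.65
eef_pos: [453.0, 268.2, 82.0]
eef_rot: [-3.141, -0.001, 0.2]
wrist_force: [0.6, -0.2, -1.3]
finger_gap: 11.8
finger_force: 30.0
```

>>> move_arm([
  [-0.006,0.02,0,0.03],
  [-0.015,0.052,0,0.06],
  [-0.026,0.087,0,0.1],
  [-0.036,0.122,0,0.14],
  [-0.046,0.157,0,0.18],
  [-0.057,0.193,0,0.2226],
  [-0.067,0.228,0,0.2226],
  [-0.077,0.263,0,0.2226],
  [-0.088,0.3,0,0.2226],
  [-0.098,0.333,0,0.2226],
  [-0.1033,0.351,0,0.2226],
  [-0.1033,0.351,0,0.2226],
])

```text
clock: 13.85
eef_pos: [421.1, -98.2, 81.5]
eef_rot: [3.141, -0.0, -0.026]
wrist_force: [0.1, 1.0, -1.7]
finger_gap: 11.6
finger_force: 30.0
```

>>> move_arm([
  [0,0,0,0],
  [0,0,0,0],
])

```text
clock: 14.05
eef_pos: [421.3, -95.6, 81.4]
eef_rot: [-3.141, 0.0, -0.022]
wrist_force: [0.3, 0.2, -2.1]
finger_gap: 11.8
finger_force: 30.0
```

```bash
python3 go.py -h 40 0 81 0; python3 - <<'E'
from h import *
c=cam('wrist','w6.png')
E
```

```text
at [421.3 -95.6  81.4] -0.022 gap 11.8 -> (np.float64(611.5888613169978), np.float64(-101.64391237406691)) shift [0.1903 0.0018 0.0004] turn 0.002
```

View pics/w6.png

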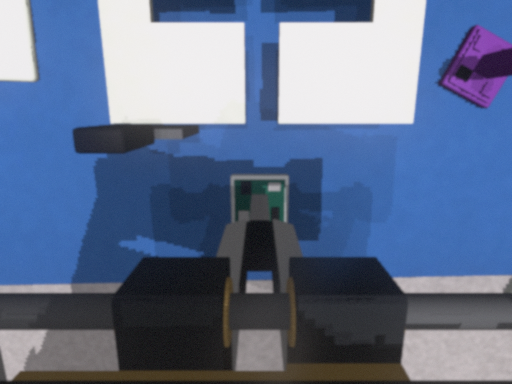

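Carrier B is held the same way, about 1.5 mm left of the lane centre. Entering, then going right to bay 3.

>>> move_arm([
  [0.015,0.0018,0,0],
  [0.035,0.0018,0,0],
  [0.055,0.0018,0,0],
  [0.075,0.0018,0,0],
  [0.095,0.0018,0,0],
  [0.115,0.0018,0,0],
  [0.135,0.0018,0,0],
  [0.155,0.0018,0,0],
  [0.175,0.0018,0,0],
  [0.19,0.0018,0,0],
  [0.19,0.0018,0,0],
  [0.19,0.0018,0,0],
])

```text
clock: 15.3
eef_pos: [610.7, -101.7, 81.0]
eef_rot: [-3.141, 0.001, -0.022]
wrist_force: [0.5, 0.1, -1.4]
finger_gap: 12.1
finger_force: 30.0
```

>>> move_arm([
  [0,0.01,0,0],
  [0,0.025,0,0],
  [0,0.04,0,0],
  [0,0.05,0,0],
  [0,0.054,0,0],
  [0,0.054,0,0],
  [0,0.054,0.003,0],
  [0,0.054,0.005,0],
  [0,0.054,0.005,0],
  [0,0.054,0.005,0],
])

```text
clock: 16.3
eef_pos: [610.1, -156.7, 76.6]
eef_rot: [3.141, -0.0, -0.023]
wrist_force: [0.3, -0.1, 1.1]
finger_gap: 11.9
finger_force: 30.0
```

```bash
python3 go.py -h 40 -54.5 76 0
```

```text
at [ 610.1 -156.7   76.6] -0.0227 gap 11.9 -> (np.float64(610.3027807073316), np.float64(-156.12873591847642)) shift [ 0.0002 -0.0005  0.0006] turn 0.001
```

>>> move_arm([
  [0,0,0,0],
  [0,0,0,0],
  [0,0,-0.02,0],
  [0,0,-0.06,0],
  [0,0,-0.1,0],
  [-0.02,-0.04,-0.13,0],
  [-0.04,-0.08,-0.13,0],
  [-0.05,-0.12,-0.13,0],
  [-0.07,-0.165,-0.13,0],
  [-0.085,-0.21,-0.13,0],
  [-0.1,-0.255,-0.13,0],
  [-0.12,-0.3,-0.13,0],
], jaw=0.05)

```text
clock: 17.5
eef_pos: [496.0, 147.8, 206.5]
eef_rot: [-3.141, -0.0, -0.023]
wrist_force: [0.6, 0.8, 0.0]
finger_gap: 49.8
finger_force: 0.0
```

>>> move_arm([
  [-0.015,-0.04,0,0],
  [-0.035,-0.085,0,0],
  [-0.05,-0.13,0,0],
  [-0.065,-0.17,0,0],
  [-0.079,-0.2,0,0],
  [-0.079,-0.204,0,0],
  [-0.079,-0.204,0,0],
  [-0.079,-0.204,0,0],
])

```text
clock: 18.3
eef_pos: [422.9, 351.0, 206.4]
eef_rot: [3.141, 0.0, -0.024]
wrist_force: [1.0, 0.2, -0.8]
finger_gap: 50.1
finger_force: 0.0
```

```bash
python3 find.py; python3 car.py w7.png
```

```text
hood ((572.1524047851562, -101.50807189941406), (178.07635498046875, 179.40170288085938), 88.5721435546875)
(array([112.2,  94.6]), np.int32(423), array([788.1, 425.7, 106.2]), 125.0)
(array([281.1, 152.2]), np.int32(25), array([611.8, -46.6, 107.3]), 113.4)
(array([320.5, 152.1]), np.int32(29), array([ 609.5, -156. ,  106. ]), 113.6)
(array([392.1, 180.4]), np.int32(35), array([ 525.8, -351. ,  104.7]), 113.5)
(array([357.3, 185.1]), np.int32(31), array([ 515.1, -254.6,  105.6]), 114.4)
(array([274. , 200.9]), np.int32(43), array([477. , -23.5, 103. ]), 113.1)
[256. 163.] top z111.9 ctr [448.1 352.1] sz [12.2 12. ] a15.0 | base [448.2 352. ] [39.9 43.9] a15.3 basez9.6
18.4 [423.  350.8 206.5] [ 3.1415 -0.     -0.0242]
```

>>> move_arm([
  [0.0252,-0.0018,0.02,-0.14],
  [0.0252,-0.0018,0.05,-0.289],
  [0.0252,-0.0018,0.08,-0.289],
  [0.0252,-0.0018,0.11,-0.289],
  [0.0252,-0.0018,0.13,-0.289],
  [0.0252,-0.0018,0.13,-0.289],
  [0.0252,-0.0018,0.13,-0.289],
])

```text
clock: 19.1
eef_pos: [448.3, 352.7, 77.2]
eef_rot: [-3.141, -0.0, 0.265]
wrist_force: [1.8, -0.4, -0.1]
finger_gap: 50.0
finger_force: 0.0
```

>>> move_arm([
  [0,0,0,0],
  [0,0,0,0],
  [0,0,0,0],
  [0,0,0,0],
  [0,0,0,0],
  [0,0,0,0],
  [0,0,-0.005,0],
  [0,0,-0.005,0],
], jaw=0)

```text
clock: 19.9
eef_pos: [447.9, 353.2, 82.1]
eef_rot: [-3.141, -0.001, 0.266]
wrist_force: [-0.3, -0.0, -1.3]
finger_gap: 12.2
finger_force: 30.0
```

>>> move_arm([
  [-0.006,0.018,0,0.03],
  [-0.016,0.049,0,0.06],
  [-0.028,0.084,0,0.1],
  [-0.04,0.118,0,0.14],
  [-0.051,0.152,0,0.18],
  [-0.063,0.187,0,0.22],
  [-0.074,0.221,0,0.26],
  [-0.086,0.256,0,0.2886],
  [-0.097,0.29,0,0.2886],
  [-0.109,0.325,0,0.2886],
  [-0.121,0.36,0,0.2886],
  [-0.132,0.393,0,0.2886],
])

```text
clock: 21.1
eef_pos: [423.5, -62.4, 81.7]
eef_rot: [3.141, -0.001, -0.023]
wrist_force: [0.4, -0.6, -2.0]
finger_gap: 11.8
finger_force: 30.0
```

>>> move_arm([
  [-0.002,0.02,0,0],
  [-0.0035,0.0345,0,0],
  [-0.0035,0.0345,0,0],
  [-0.0035,0.0345,0,0],
])

```text
clock: 21.5
eef_pos: [419.5, -95.0, 81.5]
eef_rot: [-3.141, -0.0, -0.023]
wrist_force: [-0.3, 0.6, -1.6]
finger_gap: 11.9
finger_force: 30.0
```

```bash
python3 go.py -h -25 0 81 0; python3 car.py w8.png
```

```text
at [419.5 -95.   81.5] -0.023 gap 11.9 -> (np.float64(546.6069616768764), np.float64(-100.11005476620818)) shift [0.1272 0.0022 0.0005] turn 0.001
[285. 234.] top z104.9 ctr [ 428.3 -108.3] sz [9.8 1. ] a87.7 | base [421.9 -96. ] [44.2 36.7] a87.3 basez13.0
21.55 [419.5 -94.7  81.5] [-3.1415 -0.     -0.0223]
```

>>> move_arm([
  [0.01,0.0022,0,0],
  [0.025,0.0022,0,0],
  [0.045,0.0022,0,0],
  [0.065,0.0022,0,0],
  [0.085,0.0022,0,0],
  [0.105,0.0022,0,0],
  [0.12,0.0022,0,0],
  [0.1272,0.0022,0,0],
  [0.1272,0.0022,0,0],
  [0.1272,0.0022,0,0],
])

```text
clock: 22.55
eef_pos: [546.2, -100.0, 81.2]
eef_rot: [-3.141, 0.001, -0.022]
wrist_force: [-0.7, 1.2, -1.3]
finger_gap: 11.6
finger_force: 30.0
```

>>> move_arm([
  [0,-0.01,0,0],
  [0,-0.025,0,0],
  [0,-0.04,0,0],
  [0,-0.05,0,0],
  [0,-0.055,0,0],
  [0,-0.055,0,0],
  [0,-0.055,0.003,0],
  [0,-0.055,0.005,0],
  [0,-0.055,0.005,0],
  [0,-0.055,0.005,0],
])

```text
clock: 23.55
eef_pos: [547.9, -45.7, 76.5]
eef_rot: [3.141, -0.0, -0.023]
wrist_force: [0.3, -0.7, 0.6]
finger_gap: 11.8
finger_force: 30.0
```

```bash
python3 go.py -h -25 54.5 76 0
```

```text
at [547.9 -45.7  76.5] -0.0229 gap 11.8 -> (np.float64(547.8930422865426), np.float64(-45.62523122179868)) shift [-0.0001 -0.      0.0005] turn 0.001
```

>>> move_arm([
  [0,0,0,0],
  [0,0,0,0],
  [0,0,-0.02,0],
  [0,0,-0.06,0],
  [0,0,-0.1,0],
  [-0.005,0.035,-0.13,0],
  [-0.01,0.08,-0.13,0],
  [-0.015,0.125,-0.13,0],
  [-0.02,0.17,-0.13,0],
  [-0.03,0.215,-0.13,0],
  [-0.035,0.26,-0.13,0],
  [-0.041,0.3,-0.13,0],
], jaw=0.05)

```text
clock: 24.75
eef_pos: [499.4, -346.4, 206.4]
eef_rot: [-3.142, 0.0, -0.023]
wrist_force: [0.1, 0.8, 0.9]
finger_gap: 49.7
finger_force: 0.0
```

>>> move_arm([
  [0,0.006,0,0],
  [0,0.006,0,0],
  [0,0.006,0,0],
])

```text
clock: 25.05
eef_pos: [500.2, -349.4, 206.3]
eef_rot: [-3.141, 0.0, -0.022]
wrist_force: [-0.1, 0.1, 0.5]
finger_gap: 50.1
finger_force: 0.0
```

```bash
python3 find.py; python3 car.py w9.png
```

```text
hood ((571.8106079101562, -101.29894256591797), (178.21041870117188, 178.97946166992188), 88.38450622558594)
(array([111.8,  94.6]), np.int32(414), array([788.1, 426.8, 106.2]), 125.0)
(array([281.1, 152.3]), np.int32(26), array([611.7, -46.6, 106.2]), 114.9)
(array([320.5, 152. ]), np.int32(28), array([ 609.7, -155.9,  106.9]), 115.4)
(array([281.5, 175. ]), np.int32(20), array([547.9, -45.9, 109.7]), 113.7)
(array([357.2, 185.1]), np.int32(32), array([ 515.1, -254.3,  105.5]), 113.9)
(array([274. , 200.9]), np.int32(43), array([477. , -23.5, 102.7]), 109.7)
[ 9. 60.] top z111.4 ctr [ 610.6 -158.4] sz [12.  11.8] a89.8 | base [ 615.5 -168.1] [57.  35.2] a76.3 basez8.9
[264. 162.] top z111.9 ctr [ 526.1 -354.2] sz [11.9 12.1] a42.8 | base [ 526.  -354.3] [40.2 43.9] a41.8 basez9.5
[148. 177.] top z111.9 ctr [ 515.5 -256.6] sz [12.6 12.1] a63.5 | base [ 515.4 -256.9] [40.1 44.4] a63.0 basez9.6
25.15 [ 500.5 -349.1  206.6] [-3.1415e+00 -1.0000e-04 -2.0900e-02]
```

View pics/w9.png

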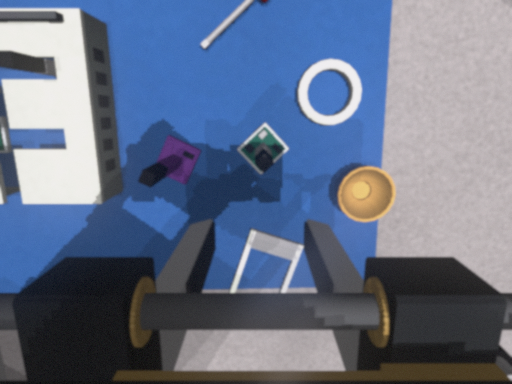

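The image shows carrier D at (264,148) with its green board, and the decoy at (175,160) purple. The phone frame is at (268,260), cup (366,194) and tape (330,92). D lies at (526.0,-354.3), yaw 41.9°. I'll carry it around the front of the decoy, clear of the frame.

>>> move_arm([
  [0.0256,0.0047,0,-0.14],
  [0.0256,0.0047,0.01,-0.28],
  [0.0256,0.0047,0.02,-0.42],
  [0.0256,0.0047,0.03,-0.56],
  [0.0256,0.0047,0.04,-0.7],
  [0.0256,0.0047,0.06,-0.752],
  [0.0256,0.0047,0.09,-0.752],
  [0.0256,0.0047,0.12,-0.752],
  [0.0256,0.0047,0.13,-0.752],
  [0.0256,0.0047,0.13,-0.752],
  [0.0256,0.0047,0.13,-0.752],
])

```text
clock: 26.25
eef_pos: [526.2, -355.6, 78.0]
eef_rot: [3.14, -0.0, 0.73]
wrist_force: [0.3, 0.4, 0.9]
finger_gap: 50.1
finger_force: 0.0
```

>>> move_arm([
  [0,0,0,0],
  [0,0,0,0],
  [0,0,0,0],
  [0,0,0,0],
  [0,0,0,0],
  [0,0,0,0],
  [0,0,-0.005,0],
  [0,0,-0.01,0],
  [0,0,-0.01,0],
], jaw=0)

```text
clock: 27.15
eef_pos: [525.8, -355.8, 87.4]
eef_rot: [3.14, -0.0, 0.73]
wrist_force: [0.1, 0.1, -1.8]
finger_gap: 12.2
finger_force: 30.0
```

```bash
python3 go.py -h -150 0 86 0; python3 go.py 470 -320 86 0.731
```

```text
at [ 525.8 -355.8   87.4] 0.7296 gap 12.2 -> (np.float64(421.6417700612583), np.float64(-97.16032859724909)) shift [ 0.0948 -0.2622  0.0011] turn 0.753
at [ 525.8 -355.8   87.4] 0.7296 gap 12.2 -> (470.0, -320.0) shift [-0.0177 -0.0639  0.0014] turn -0.001
```

>>> move_arm([
  [-0.006,-0.02,0,0],
  [-0.013,-0.043,0,0],
  [-0.018,-0.0635,0,0],
  [-0.011,-0.084,0,0.1],
  [0,-0.115,0,0.2],
  [0.011,-0.145,0,0.32],
  [0.02,-0.169,0,0.45],
  [0.0258,-0.186,0,0.58],
  [0.044,-0.206,0,0.7],
  [0.064,-0.228,0,0.753],
  [0.084,-0.25,0,0.753],
  [0.0948,-0.262,0,0.753],
])

```text
clock: 28.35
eef_pos: [421.4, -95.4, 86.7]
eef_rot: [-3.142, -0.0, -0.023]
wrist_force: [0.6, 0.0, -1.2]
finger_gap: 11.6
finger_force: 30.0
```

>>> move_arm([
  [0,0,0.002,0],
  [0,0,0.004,0],
  [0,0,0.005,0],
  [0,0,0.005,0],
])

```text
clock: 28.75
eef_pos: [421.4, -97.7, 81.2]
eef_rot: [-3.142, 0.0, -0.024]
wrist_force: [0.8, 0.2, -2.0]
finger_gap: 11.6
finger_force: 30.0
```

```bash
python3 go.py -h -25 0 81 0; python3 car.py w10.png
```

```text
at [421.4 -97.7  81.2] -0.0244 gap 11.6 -> (np.float64(546.6069616768764), np.float64(-100.11005476620818)) shift [ 0.1252 -0.0007  0.0002] turn -0.001
[235. 234.] top z104.7 ctr [430.7 -86. ] sz [9.8 0.7] a89.2 | base [424.5 -98.3] [44.2 38.1] a89.3 basez13.1
28.8 [421.4 -97.7  81.3] [-3.1415e+00  3.0000e-04 -2.4400e-02]
```

View pics/w10.png

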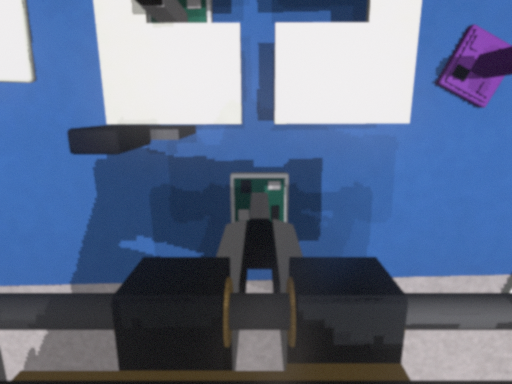

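D is square and on the lane (column 260). The purple decoy is untouched at (475,65), and carrier A is visible in the front left bay. Entering for bay 1.

>>> move_arm([
  [0.01,-0.0007,0,0],
  [0.025,-0.0007,0,0],
  [0.045,-0.0007,0,0],
  [0.065,-0.0007,0,0],
  [0.085,-0.0007,0,0],
  [0.105,-0.0007,0,0],
  [0.12,-0.0007,0,0],
  [0.1252,-0.0007,0,0],
  [0.1252,-0.0007,0,0],
  [0.1252,-0.0007,0,0],
])

```text
clock: 29.8
eef_pos: [546.2, -99.3, 81.3]
eef_rot: [-3.142, 0.001, -0.023]
wrist_force: [0.2, 0.1, -1.2]
finger_gap: 11.8
finger_force: 30.0
```

>>> move_arm([
  [0,0.01,0,0],
  [0,0.025,0,0],
  [0,0.04,0,0],
  [0,0.05,0,0],
  [0,0.0545,0,0],
  [0,0.0545,0,0],
  [0,0.0545,0.003,0],
  [0,0.0545,0.005,0],
  [0,0.0545,0.005,0],
  [0,0.0545,0.005,0],
])

```text
clock: 30.8
eef_pos: [545.5, -153.4, 76.4]
eef_rot: [-3.142, -0.0, -0.023]
wrist_force: [0.5, -0.1, -2.0]
finger_gap: 12.0
finger_force: 30.0
```

```bash
python3 go.py -h -25 -54.5 76 0
```

```text
at [ 545.5 -153.4   76.4] -0.0229 gap 12.0 -> (np.float64(545.3208810672103), np.float64(-154.5948783106177)) shift [-0.0002  0.0012  0.0004] turn 0.001
```

>>> move_arm([
  [0,0.0012,0.001,0],
  [0,0.0012,0.001,0],
  [0,0.0012,0.001,0],
  [0,0.0012,0.001,0],
])

```text
clock: 31.2
eef_pos: [546.1, -154.6, 76.4]
eef_rot: [-3.141, -0.002, -0.023]
wrist_force: [0.2, 4.5, 8.2]
finger_gap: 11.8
finger_force: 30.0
```

>>> move_arm([
  [0,0,0,0],
  [0,0,0,0],
  [0,0,-0.02,0],
  [0,0,-0.06,0],
  [0,0,-0.1,0],
  [-0.02,-0.02,-0.14,0],
  [-0.046,-0.053,-0.17,0],
  [-0.046,-0.053,-0.17,0],
  [-0.046,-0.053,-0.17,0],
  [-0.046,-0.053,-0.17,0],
], jaw=0.06)

```text
clock: 32.2
eef_pos: [500.6, -101.3, 244.3]
eef_rot: [-3.141, 0.002, -0.024]
wrist_force: [0.2, 0.3, -0.9]
finger_gap: 59.7
finger_force: 0.0
```

```bash
python3 find.py; python3 car.py w11.png; python3 - <<'E'
from h import *
c=cv2.imread('pics/w11.png')
cv2.imwrite('pics/w11c.png',cv2.resize(c[0:300],(800,469),interpolation=cv2.INTER_CUBIC))
E
python3 go.py -h -96 75 76 0
```

```text
hood ((597.020751953125, -102.15264129638672), (178.7783966064453, 129.0648956298828), 88.9044418334961)
(array([112.1,  94.6]), np.int32(424), array([788.2, 426. , 106. ]), 125.0)
(array([281. , 152.4]), np.int32(27), array([611.5, -46.3, 105.6]), 115.2)
(array([320.7, 151.5]), np.int32(22), array([ 610.7, -156.2,  109.4]), 115.3)
(array([273.5, 201.3]), np.int32(34), array([475.9, -22. , 101.8]), 108.1)
[320.  59.] top z111.9 ctr [ 610.5 -157.5] sz [12.3 12.2] a89.1 | base [ 615.2 -152.6] [34.  20.2] a88.0 basez9.7
[194.  59.] top z111.8 ctr [612.7 -47.6] sz [11.9 11.7] a88.0 | base [617.2 -51.4] [36.4 21.3] a88.3 basez9.8
[316. 131.] top z112.0 ctr [ 547.9 -155.1] sz [12.2 11.7] a88.4 | base [ 542.8 -151. ] [35.7 20.5] a88.8 basez9.9
[198. 134.] top z112.0 ctr [548.4 -46.6] sz [12. 11.] a89.0 | base [545.2 -50.1] [37.1 20.5] a88.4 basez9.9
[423. 164.] top z111.9 ctr [ 515.3 -256.3] sz [12.3 11.8] a62.9 | base [ 515.3 -256.4] [40.4 43.8] a62.1 basez9.7
32.3 [ 500.7 -101.5  244. ] [-3.1411e+00  2.3000e-03 -2.4100e-02]
at [ 500.7 -101.5  244. ] -0.0241 gap 60.1 -> (np.float64(477.39656854058074), np.float64(-23.455495332868537)) shift [-0.0247 -0.0774  0.1681] turn -0.0
```

View pics/w11c.png

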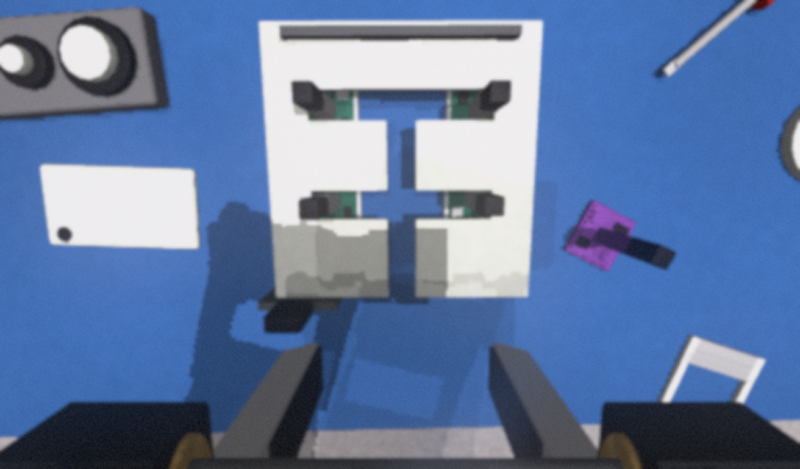

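All four carriers stand at the ends of their bays: stems in the crop at (305,97), (497,97), (315,205) and (490,205), about 54–55 mm off the lane. Decoy and bystanders look untouched. Next I shut the shutter.

>>> move_arm([
  [-0.012,-0.035,0,0],
  [-0.0247,-0.0774,0.02,0],
  [-0.0247,-0.0774,0.06,0],
  [-0.0247,-0.0774,0.1,0],
  [-0.0247,-0.0774,0.14,0],
  [-0.0247,-0.0774,0.16,0],
  [-0.0247,-0.0774,0.168,0],
  [-0.0247,-0.0774,0.168,0],
])

```text
clock: 33.1
eef_pos: [477.4, -23.2, 76.4]
eef_rot: [-3.141, 0.002, -0.024]
wrist_force: [0.3, 0.6, -0.1]
finger_gap: 60.3
finger_force: 0.0
```

>>> move_arm([
  [0,0,0,0],
  [0,0,0,0],
  [0,0,0,0],
  [0,0,0,0],
  [0,0,0,0],
  [0,0,0,0],
], jaw=0.01, squeeze=20)

```text
clock: 33.7
eef_pos: [477.9, -23.2, 77.8]
eef_rot: [3.141, -0.001, -0.023]
wrist_force: [-1.0, -1.4, 4.0]
finger_gap: 23.6
finger_force: 20.0
```

>>> move_arm([
  [0,0.015,0,0],
  [0,0.03,0,0],
  [0,0.045,0,0],
  [0,0.06,0,0],
  [0,0.07,0,0],
  [0,0.0755,0,0],
  [0,0.0755,0,0],
  [0,0.0755,0,0],
  [0,0.0755,0,0],
])

```text
clock: 34.6
eef_pos: [476.3, -98.2, 77.8]
eef_rot: [3.142, -0.001, -0.023]
wrist_force: [-0.0, 1.3, 5.2]
finger_gap: 24.0
finger_force: 20.0
```

```bash
python3 -c "
from h import *
print(manip.read_state()['wrist_force'])"; python3 go.py -h -96 0 76 0
```

```text
[-0.01313915  1.34961307  5.18326909]
at [476.3 -98.2  77.8] -0.0232 gap 24.0 -> (np.float64(475.62673283920526), np.float64(-98.43461030223942)) shift [-0.0006  0.0002  0.0018] turn 0.0
```

>>> move_arm([
  [0,0.001,0,0],
  [0,0.002,0,0],
  [0,0.002,0,0],
  [0,0.002,0,0],
])

```text
clock: 35.0
eef_pos: [476.2, -98.4, 77.7]
eef_rot: [-3.139, -0.0, -0.023]
wrist_force: [1.0, 16.6, 8.0]
finger_gap: 23.9
finger_force: 20.0
```

The shutter is against its stop (16.6 N, position unchanged). I release and go look at the keys.

>>> move_arm([
  [0,-0.001,0,0],
  [0,-0.001,0,0],
  [0,-0.001,-0.02,0],
  [0,-0.001,-0.06,0],
  [0,-0.001,-0.1,0],
  [0.02,-0.04,-0.13,0],
  [0.045,-0.08,-0.13,0],
  [0.07,-0.12,-0.13,0],
  [0.09,-0.165,-0.13,0],
  [0.11,-0.21,-0.13,0],
  [0.138,-0.255,-0.13,0],
  [0.138,-0.255,-0.13,0],
], jaw=0.06)

```text
clock: 36.2
eef_pos: [620.8, 155.4, 205.6]
eef_rot: [3.142, 0.002, -0.02]
wrist_force: [-1.2, -1.0, -0.4]
finger_gap: 59.8
finger_force: 0.0
```

>>> move_arm([
  [0,0,0,0],
  [0,0,0,0],
  [0,0,0,0],
], jaw=0)

```text
clock: 36.5
eef_pos: [619.6, 150.0, 207.9]
eef_rot: [3.142, -0.0, -0.025]
wrist_force: [0.4, -0.8, -0.0]
finger_gap: 39.3
finger_force: 0.0
```

```bash
python3 - <<'E'
from h import *
c=cam('wrist','w12.png')
P=cloud(c);h=cv2.cvtColor(c['frame'],cv2.COLOR_BGR2HSV)
m=((h[...,2]>140)&(h[...,1]<60)&(P[...,2]>38)&(P[...,2]<50)).astype(np.uint8)
n,l,s,ce=cv2.connectedComponentsWithStats(m)
for k in range(1,n):
    if s[k,4]>60:
        q=P[l==k];e=cv2.minEnclosingCircle(q[:,:2].astype(np.float32))
        print(ce[k].round(1),s[k,4],q.mean(0).round(1),'circ',np.round(e[0],1),round(e[1],1),'ray@43',w(c,*ce[k],43).round(1))
E
python3 find.py | sed -n 1,9p; python3 go.py 645 154 60 -0.0236
```

```text
[301.1 146.7] 848 [650.7 106.5  47. ] circ [650.  106.4] 16.7 ray@43 [650.3 106.1  43. ]
[202.2 153.5] 423 [646.4 206.5  47. ] circ [646.6 206.8] 12.1 ray@43 [646.  207.2  43. ]
[251.8 149.7] 211 [649.  156.2  46.7] circ [648.7 156.2] 8.4 ray@43 [648.5 156.3  43. ]
[ 88.  175.1] 278 [626.  328.6  40.2] circ [624.7 333. ] 14.1 ray@43 [626.6 327.2  43. ]
hood ((571.986328125, -101.62261199951172), (178.4101104736328, 179.27149963378906), 88.604248046875)
(array([112.2,  94.6]), np.int32(412), array([788.1, 425.7, 106.3]), 125.0)
(array([281.1, 152.2]), np.int32(25), array([611.7, -46.5, 108. ]), 114.4)
(array([320.4, 152.1]), np.int32(29), array([ 609.6, -156. ,  105.3]), 115.0)
(array([281.5, 175. ]), np.int32(20), array([547.9, -45.8, 109.8]), 114.5)
(array([320.4, 174.2]), np.int32(30), array([ 547.7, -153.7,  106.8]), 114.6)
(array([357.4, 185.1]), np.int32(30), array([ 515. , -254.7,  105.8]), 113.6)
(array([300.9, 200.9]), np.int32(42), array([475.4, -98. , 102.1]), 108.9)
at [619.7 150.2 208. ] -0.0247 gap 31.6 -> (645.0, 154.0) shift [ 0.0251 -0.0044  0.148 ] turn -0.001
```

View pics/w12.png

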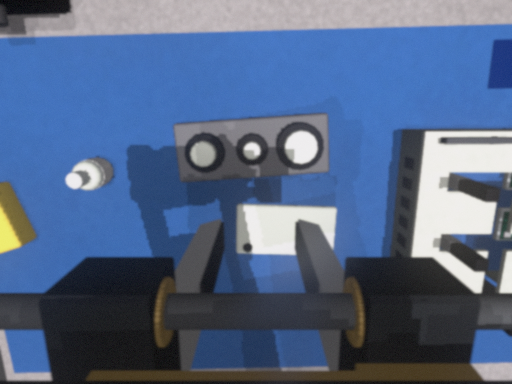

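The view shows medium at (202,153), small at (252,150) and large at (301,147). I take a second view now that the arm has settled.

>>> move_arm([
  [0,0,0.02,0],
  [0,0,0.04,0],
  [0,0,0.04,0],
  [0,0,0.04,0],
  [0,0,0.04,0],
  [0,0,0.04,0],
])

```text
clock: 37.2
eef_pos: [620.2, 151.2, 168.6]
eef_rot: [-3.141, -0.002, -0.024]
wrist_force: [0.2, 0.7, 1.0]
finger_gap: 0.6
finger_force: 0.0
```

```bash
python3 - <<'E'
from h import *
c=cam('wrist','w13.png')
P=cloud(c);h=cv2.cvtColor(c['frame'],cv2.COLOR_BGR2HSV)
m=((h[...,2]>140)&(h[...,1]<60)&(P[...,2]>38)&(P[...,2]<50)).astype(np.uint8)
n,l,s,ce=cv2.connectedComponentsWithStats(m)
for k in range(1,n):
    if s[k,4]>60:
        q=P[l==k];e=cv2.minEnclosingCircle(q[:,:2].astype(np.float32))
        print(ce[k].round(1),s[k,4],q.mean(0).round(1),'circ',np.round(e[0],1),round(e[1],1),'z',np.percentile(q[:,2],[5,50,95]).round(1))
E
python3 go.py 647.5 156 60 -0.0236
```

```text
[307.8 151.9] 1060 [650.9 106.6  47. ] circ [650.1 106.4] 16.9 z [45.4 47.1 48.3]
[196.7 159.6] 530 [646.5 206.3  47. ] circ [646.2 206.4] 12.0 z [45.7 47.  48.3]
[252.1 155.5] 272 [649.  156.5  46.7] circ [648.4 156.6] 8.5 z [44.7 46.9 48.2]
[ 69. 183.] 345 [626.4 328.5  40.1] circ [625.2 332.2] 14.0 z [38.2 39.9 42.2]
at [620.1 151.2 168.4] -0.0235 gap 0.4 -> (647.5, 156.0) shift [ 0.0271 -0.0054  0.1084] turn 0.0
```

>>> move_arm([
  [0.0283,-0.006,0.03,0],
  [0.0283,-0.006,0.07,0],
  [0.0283,-0.006,0.1,0],
  [0.0283,-0.006,0.1164,0],
  [0.0283,-0.006,0.1164,0],
  [0.0283,-0.006,0.1164,0],
])

```text
clock: 37.85
eef_pos: [649.0, 156.7, 52.7]
eef_rot: [-3.141, -0.002, -0.023]
wrist_force: [0.1, -0.3, 1.3]
finger_gap: 0.5
finger_force: 0.0
```

>>> move_arm([
  [0,0,0.003,0],
  [0,0,0.006,0],
  [0,0,0.008,0],
  [0,0,0.008,0],
  [0,0,0.008,0],
])

```text
clock: 38.35
eef_pos: [648.8, 156.7, 43.7]
eef_rot: [-3.141, -0.001, -0.023]
wrist_force: [3.7, 0.6, 2.5]
finger_gap: 0.3
finger_force: 1.7
```

>>> move_arm([
  [0,0,0.001,0],
  [0,0,0.002,0],
  [0,0,0.002,0],
])

```text
clock: 38.65
eef_pos: [648.7, 156.7, 41.4]
eef_rot: [-3.141, -0.001, -0.023]
wrist_force: [2.7, 0.1, 4.7]
finger_gap: 0.7
finger_force: 2.4
```

>>> move_arm([
  [0,0,0.001,0],
  [0,0,0.002,0],
  [0,0,0.002,0],
])

```text
clock: 38.95
eef_pos: [648.8, 156.7, 41.0]
eef_rot: [-3.141, -0.002, -0.023]
wrist_force: [-3.8, -1.1, 18.8]
finger_gap: 0.7
finger_force: 9.3
```

>>> move_arm([
  [0,0,0.001,0],
  [0,0,0.002,0],
  [0,0,0.002,0],
])

```text
clock: 39.25
eef_pos: [649.0, 156.7, 40.7]
eef_rot: [-3.141, -0.002, -0.023]
wrist_force: [-11.4, -1.9, 33.3]
finger_gap: 0.5
finger_force: 16.5
```

The small key bottomed out at z≈41 (its top was at 47). I let it up, then press medium.

>>> move_arm([
  [0,0,-0.005,0],
  [0,0,-0.012,0],
  [0,0,-0.021,0],
  [0,0,-0.021,0],
  [-0.0034,-0.0496,-0.021,0],
  [-0.0034,-0.0496,-0.021,0],
  [-0.0034,-0.0496,-0.021,0],
  [-0.0034,-0.0496,-0.021,0],
])

```text
clock: 40.05
eef_pos: [645.8, 205.6, 57.5]
eef_rot: [3.141, 0.001, -0.024]
wrist_force: [0.0, -0.4, -0.5]
finger_gap: 0.5
finger_force: 0.0
```

>>> move_arm([
  [0,0,0.006,0],
  [0,0,0.011,0],
  [0,0,0.014,0],
  [0,0,0.016,0],
  [0,0,0.018,0],
  [0,0,0.019,0],
  [0,0,0.019,0],
])

```text
clock: 40.75
eef_pos: [646.4, 205.8, 41.1]
eef_rot: [3.141, -0.001, -0.024]
wrist_force: [-8.4, -6.4, 18.0]
finger_gap: 0.2
finger_force: 9.2
```

>>> move_arm([
  [0,0,-0.005,0],
  [0,0,-0.014,0],
  [0,0,-0.024,0],
  [0,0,-0.024,0],
  [0.003,0.045,-0.024,0],
  [0.0062,0.09,-0.024,0],
  [0.0062,0.0995,-0.024,0],
  [0.0062,0.0995,-0.024,0],
  [0.0062,0.0995,-0.024,0],
  [0.0062,0.0995,-0.024,0],
])

```text
clock: 41.75
eef_pos: [649.8, 108.2, 62.9]
eef_rot: [-3.141, 0.0, -0.022]
wrist_force: [-0.0, -0.1, -0.5]
finger_gap: 0.6
finger_force: 0.0
```

>>> move_arm([
  [0,0,0.01,0],
  [0,0,0.015,0],
  [0,0,0.018,0],
  [0,0,0.02,0],
  [0,0,0.022,0],
  [0,0,0.024,0],
  [0,0,0.024,0],
  [0,0,0.024,0],
])

```text
clock: 42.55
eef_pos: [650.1, 107.0, 41.1]
eef_rot: [-3.141, -0.001, -0.023]
wrist_force: [-10.0, 1.8, 18.4]
finger_gap: 0.5
finger_force: 9.4
```

Bottomed (18 N). I let it up, back off high and make a last check.

>>> move_arm([
  [0,0,-0.005,0],
  [0,0,-0.02,0],
  [0,0,-0.06,0],
  [0,0,-0.1,0],
  [-0.02,0,-0.14,0],
  [-0.06,0,-0.18,0],
  [-0.1,0,-0.2,0],
  [-0.1,0,-0.2,0],
  [-0.1,0,-0.2,0],
  [-0.1,0,-0.2,0],
])

```text
clock: 43.55
eef_pos: [550.4, 108.8, 238.3]
eef_rot: [3.141, 0.001, -0.024]
wrist_force: [-0.2, 0.1, 0.4]
finger_gap: 0.5
finger_force: 0.0
```

```bash
python3 find.py; python3 - <<'E'
from h import *
c=cam('scene');cv2.imwrite('pics/end.png',cv2.resize(c['frame'][60:320,60:430],None,fx=2.1,fy=2.1,interpolation=cv2.INTER_CUBIC))
E
```

```text
hood ((571.9332275390625, -101.65796661376953), (178.41358947753906, 179.07029724121094), 88.56456756591797)
(array([111.7,  94.6]), np.int32(424), array([788. , 427. , 106.4]), 125.0)
(array([281. , 152.4]), np.int32(27), array([611.6, -46.5, 105.4]), 114.4)
(array([320.4, 152. ]), np.int32(27), array([ 609.6, -155.7,  106.9]), 115.0)
(array([281.5, 175. ]), np.int32(20), array([547.9, -45.8, 109.9]), 114.7)
(array([320.4, 174.1]), np.int32(29), array([ 548. , -153.7,  107.4]), 115.8)
(array([357.3, 185.2]), np.int32(30), array([ 514.7, -254.4,  105.7]), 115.4)
(array([300.9, 200.9]), np.int32(43), array([475.3, -97.9, 102.3]), 112.2)
```

View pics/end.png

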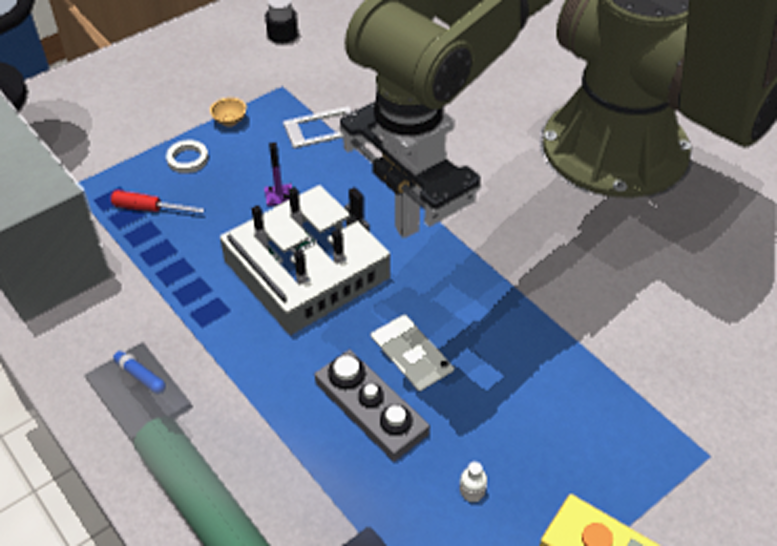

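The end view shows four stems in the bays ((257,218), (295,202), (338,240), (300,262)), the shutter handle at the shut position (356,205) and the keys up. The decoy and bystanders are in place.

```bash
python3 -c "
from cell import manip
print(manip.sign_off())"
```

```text
the job is handed in; nothing more can be done
None
```

The job is handed in at about 44 s of the 210 s limit: all four carriers are home in their own bays, the shutter is shut, and the small, medium and large keys were pressed in that order, each let up before the next; the purple look-alike and the other things on the bench were not touched.

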